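# Make up two job trays at the goldsmith's bench

## Robot

A 7-joint arm with a two-finger parallel gripper is mounted at the origin on the work surface. World frame = base frame: x ahead of the robot, y to its left, z up, the work surface at z = 0. Lengths are in m, angles in rad, forces in N, time in s.
With the tool pointing down it reaches from about 0.4 to 0.9 m from the base axis. Payload 5.6 kg.
Tool frame: the origin (TCP) lies midway between the tips of the shut fingers; the grasp point (between the pads) lies 19 mm behind it; z points along the fingers, y is the line along which they close (so a half turn about z gives the same grasp; the last joint's range is limited). The gripper opens to 92 mm and grips with 3 to 60 N. Pads are 20 mm wide; open, the fingers measure 128 mm over their backs; the gripper's body (75 mm by 189 mm) begins 69 mm behind the grasp point.
Start: joints at [1.131, 0.468, -0.012, 1.603, 0.006, 1.071, -0.056], TCP at [0.251, -0.6, 0.215] pointing down, gripper open.
Joint ranges: [-2.53, 2.53], [-0.31, 2.02], [-1.57, 1.55], [0.28, 2.44], [-1.29, 4.43], [0.15, 1.84], [-2.92, 2.92]. Speed limits (rad/s): [2.57, 2.57, 3.14, 3.14, 3.14, 3.14, 3.14].

## Interface

Orientations are given as a 3x3 rotation matrix whose columns are the frame's x, y, z axes.
In Python, from station import env, effector, solver, viewer, workorder, search_frame, tip_of gives the robot as it stands. Calls block until the motion is done:
- env.reach(position, orientation): joint-space move of the TCP to a pose.
- env.movel(position, frame=None, rate=0.15): straight line of the TCP; frame=None keeps the orientation; rate is the mean speed in m/s.
- env.goto_joints(angles): joint-space move.
- effector.release() and effector.grasp(squeeze=None): open the fingers fully, or close them until they stop; squeeze is the grip in N (None keeps the last).
- env.pause(seconds).
- solver.inverse_kinematics(position, orientation): joint angles nearest the present ones, or None.
- env.sense(): the state.
- viewer.read_camera(name): name is "scene" or "side" or "wrist"; returns (picture, depth): 480x640x3 uint8, red, green, blue; 480x640 float32, m along the optical axis (not along the pixel's ray), 0 where there is no reading.
- viewer.camera_info(name): a dict with "intrinsics" (3x3 intrinsics, pixels), "dist_coeffs" ([k1, k2, p1, p2, k3] as OpenCV has them; the pictures are not rectified), "eye" and "rotation" of the camera in the world; the wrist camera has in their place "T_tool_cam" (4x4, takes a point from camera to tool coordinates, whose origin is the TCP and whose axes are the flange's). Camera axes: x right, y up, looking along -z (the intrinsics and any distortion apply to the point x, -y, -z); pixel columns grow to the right and rows downward; lengths in m; the calibration is good to about 2 mm. A picture is of the moment at which its call begins: read the wrist's pose just before it. camera_info takes no time and is no camera call.
A pose or a line that the arm cannot do raises env.PlanningError and nothing moves.
- workorder.finish_job(): hands the job in; it is judged then, once.
Trained networks look in the newest picture that a camera, given by its name, has taken for a name from the list of things; names that differ only in an ending like _2 or _b are one class to them, and where a whole thing is asked for, a point or a joint stands for the part that bears it (a point fixed in the world has none). Each returns a list of dicts, best first, with "score" (0 to 1); they miss things now and then, are a little off and sometimes report something else, mostly with a low value. They report only what shows in the picture. A call takes as long as a camera call. They do not tell look-alikes from the thing itself.
- search_frame(camera, name): "at" ([x, y, z] in m, in world coordinates, good to about 4 mm: the middle of the surface that is visible of it).
- tip_of(camera, name): "at" ([x, y, z] in m, in world coordinates, good to about 4 mm: a listed point, or the origin of a listed thing).
The state is a dict: "t": time; "joint_positions": joint angles; "joint_velocities": joint speeds; "tau": joint torques, N m; "ee_pos": TCP position; "tcp_rot": TCP orientation; "wrist_force": force on the tool from outside, world axes, zero at the start; "moment": the same for the moment, N m; "gripper_width": finger opening in m; "grasp_force": force on a finger pad.
Only numpy, scipy, OpenCV 4.12 (cv2) and the standard library are available. Lean on these libraries where they do the work, as an engineer would, in place of code of your own. Each camera call takes 0.05 s, during which the arm holds its last target. There are 200 camera calls.

## Task

Make up two jobs from the stock in the middle of the bench. Into the blue tray for polishing: the brass napkin ring standing on the round leather pad and the red polishing bar lying flat along the black pad; into the yellow tray for grinding: the silver ring standing on the round leather pad and the white grinding wheel lying flat on the black pad, each thing wholly within its pad. Leave the copper ring, the green bar, the doming block and the jar where they stand.

Things in the scene. Friction and masses are not known exactly. Their poses are not given: they have to be found in the camera images.
- blue_tray: Shallow blue open job tray, fixed to the bench, 134 mm (x) by 196 mm (y), 12 mm high; rim 5 mm thick, inner floor 5 mm above its underside. Origin: centre of its underside, z up. Flush pads on its floor: round tan leather, 74 mm across, centred at local (0, +46 mm); black rectangle, 108 mm (x) by 56 mm (y), centred at local (0, -48 mm). Left or right of the stock, turned up to 20 degrees.
- yellow_tray: Shallow yellow open job tray, fixed to the bench, 134 mm (x) by 196 mm (y), 12 mm high; rim 5 mm thick, inner floor 5 mm above its underside. Origin: centre of its underside, z up. Flush pads on its floor: round tan leather, 74 mm across, centred at local (0, +46 mm); black square of 78 mm, centred at local (0, -48 mm). Left or right of the stock, turned up to 20 degrees.
- brass_ring: Yellow brass napkin ring: plain tube standing on end, 46 mm outside diameter, 39 mm inside, 30 mm high, about 0.11 kg. Origin: centre of its underside; z is the tube's axis, up.
- silver_ring: Silver-white napkin ring, otherwise the same as the brass one (46 mm across, 30 mm high). Origin: centre of its underside; z is its axis, up.
- copper_ring: Dark reddish-brown copper napkin ring of the same size; belongs to no kit. Origin: centre of its underside; z up.
- red_bar: Red bar of polishing compound, solid, 80 mm along its x, 28 mm along y, 26 mm high, with a white paper band round part of it towards its -x end; about 0.12 kg. Origin: centre of its underside; z up. It may lie at any yaw.
- green_bar: Green bar of polishing compound, same size and paper band as the red one; belongs to no kit. Origin: centre of its underside; z up.
- grinding_wheel: White grinding wheel, a disc lying flat, 50 mm diameter, 26 mm thick, with a dark hub mark on top; about 0.10 kg. Origin: centre of its underside; z is its axis, up.
- doming_block: Steel doming block, 42 mm cube with round dark hollows in its top, 0.5 kg, standing among the stock; belongs to no kit. Origin: centre of its underside; z up.
- paste_jar: Closed amber jar with a black lid, 44 mm diameter, 48 mm high, standing among the stock; belongs to no kit. Origin: centre of its underside; z up.
There are look-alikes about, which are no part of the job. Leave any purple or turquoise look-alike of the grinding_wheel alone. There is more than one size of the red_bar; the job needs the larger.

How it is judged:
At the end, for the whole second after the job is handed in: Brass ring and red bar on the blue tray's round and black pads, silver ring and wheel on the yellow's; each within 14 mm of pad centre along each tray axis, on the floor, level to 7 deg, at rest; bar along its pad within 22 deg. Copper ring, green bar, block and jar within 20 mm of their starts (x of brass_ring in the frame of blue_tray between -0.014 and 0.014 m and y of brass_ring in the frame of blue_tray between 0.032 and 0.06 m and z of brass_ring in the frame of blue_tray between 0.003 and 0.009 m and angle between each of brass_ring, red_bar, silver_ring, grinding_wheel's own z axis and vertical below 0.12 rad and linear speed of each of brass_ring, red_bar, silver_ring, grinding_wheel below 0.02 m/s and angular speed of each of brass_ring, red_bar, silver_ring, grinding_wheel below 0.2 rad/s and x of red_bar in the frame of blue_tray between -0.014 and 0.014 m and y of red_bar in the frame of blue_tray between -0.062 and -0.034 m and z of red_bar in the frame of blue_tray between 0.003 and 0.009 m and x of silver_ring in the frame of yellow_tray between -0.014 and 0.014 m and y of silver_ring in the frame of yellow_tray between 0.032 and 0.06 m and z of silver_ring in the frame of yellow_tray between 0.003 and 0.009 m and x of grinding_wheel in the frame of yellow_tray between -0.014 and 0.014 m and y of grinding_wheel in the frame of yellow_tray between -0.062 and -0.034 m and z of grinding_wheel in the frame of yellow_tray between 0.003 and 0.009 m and angle between the x axis of red_bar and the x axis of blue_tray, either way round below 0.38 rad and distance of each of copper_ring, green_bar, doming_block, paste_jar from where it was at the start of the episode below 0.02 m); the robot touches nothing.
It fails at once if a thing that belongs to no kit is moved more than 40 mm (distance of any of copper_ring, green_bar, doming_block, paste_jar from where it was at the start of the episode above 0.04 m).
It also fails if it takes over 96 s, if anything falls off the work surface, if the arm or the gripper's body presses on something with over 40 N, if the wrist force passes 120 N, or if a joint passes its speed limit or range.

## Working session

There is one attempt and no reset: what is moved stays moved. The work goes in short steps, each a Python script; the robot and the scene stay as the last script left them, time stands still between calls to the robot, and variables do not carry over. Pictures are saved under pics/ and viewed, at most 14 in all, crops included, and the job is handed in when it is done.

```bash
mkdir -p pics; ls; python3 - <<'E'
from station import env, viewer
import cv2
for c in ["scene","side"]:
    p,d=viewer.read_camera(c); cv2.imwrite(f"pics/{c}0.png",p[:,:,::-1])
    i=viewer.camera_info(c); print(c,i)
print(env.sense()['t'])
E
```

```text
pics
scene {'intrinsics': array([[617.47324832,   0.        , 313.73432758],
       [  0.        , 617.47324832, 238.65210069],
       [  0.        ,   0.        ,   1.        ]]), 'dist_coeffs': array([0.06546134, 0.        , 0.        , 0.        , 0.        ]), 'eye': array([1.08988077, 0.14574359, 0.98124788]), 'rotation': array([[-0.25129251, -0.823575  ,  0.50850398],
       [ 0.9678879 , -0.21016987,  0.13791893],
       [-0.00671436,  0.52683284,  0.8499424 ]])}
side {'intrinsics': array([[434.2151311 ,   0.        , 311.09497106],
       [  0.        , 434.2151311 , 239.19811327],
       [  0.        ,   0.        ,   1.        ]]), 'dist_coeffs': array([-0.0060114,  0.       ,  0.       ,  0.       ,  0.       ]), 'eye': array([ 0.44763697, -0.55118273,  0.47475914]), 'rotation': array([[ 0.98838607,  0.0936633 , -0.11966685],
       [-0.15195676,  0.61669685, -0.77239507],
       [ 0.00145309,  0.78160872,  0.62376735]])}
0.1
```

View pics/scene0.png

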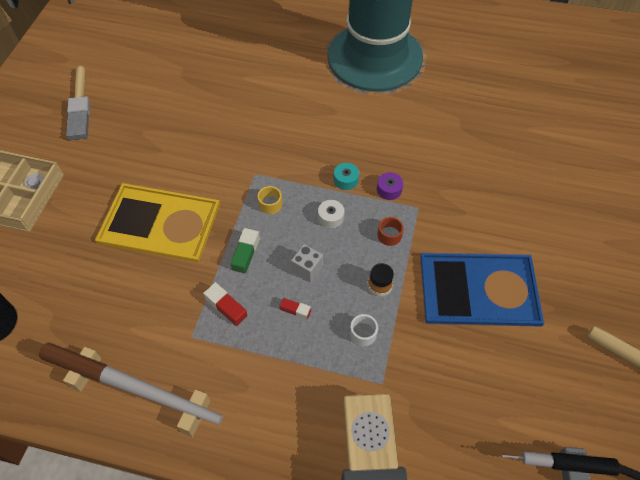

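View pics/side0.png

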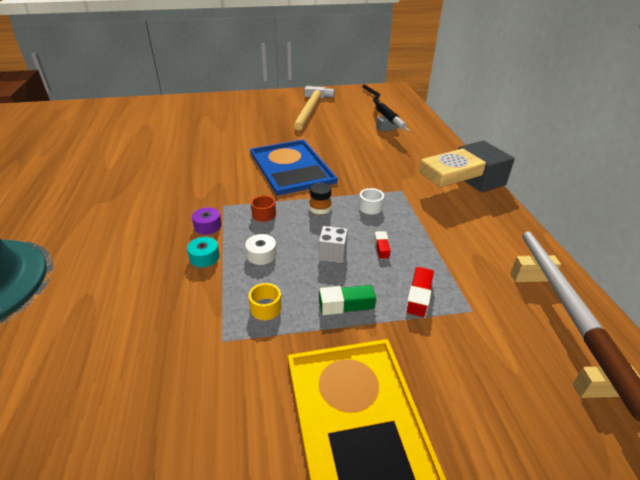

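The scene view shows brass (270,200), wheel (331,213), copper (390,231), jar (381,278), block (307,258), green (245,250), large red bar (225,303), small red look-alike (295,308) and silver (364,330). The yellow tray is at (158,222) and the blue tray at (482,289). Next I'll get positions from depth and check them against the networks.

```bash
cat > h.py <<'E'
import numpy as np, cv2
from station import env, effector, solver, viewer, workorder, search_frame, tip_of
def cloud(c):
    if c=="wrist": s=env.sense()
    p,d=viewer.read_camera(c); i=viewer.camera_info(c)
    if c=="wrist":
        W=np.eye(4); W[:3,:3]=s['tcp_rot']; W[:3,3]=s['ee_pos']; W=W@i['T_tool_cam']; R,e=W[:3,:3],W[:3,3]
    else: R,e=i['rotation'],i['eye']
    v,u=np.mgrid[:480,:640]
    n=cv2.undistortPoints(np.stack([u,v],-1).reshape(-1,1,2).astype(float),i['intrinsics'],i['dist_coeffs']).reshape(480,640,2)
    P=np.stack([n[...,0]*d,-n[...,1]*d,-d],-1)@R.T+e
    P[d==0]=np.nan
    return p,P
def down(yaw):  # tool z down, closing line (tool y) at world angle yaw
    c,s=np.cos(yaw),np.sin(yaw); y=np.array([c,s,0]); z=np.array([0,0,-1.]); return np.column_stack([np.cross(y,z),y,z])
def blob(p,P,m,seed,zlo=None,zhi=None,r=70):
    """points of the mask's component nearest the seed pixel"""
    m=m.astype(np.uint8); n,l,st,ce=cv2.connectedComponentsWithStats(m)
    k=[j for j in range(1,n) if st[j,4]>15]
    if not k: return np.zeros((0,3))
    k=min(k,key=lambda j:np.min(np.hypot(*(np.argwhere(l==j)[:,::-1]-seed).T)))
    Q=P[l==k]; return Q[~np.isnan(Q[:,0])]
E
python3 - <<'E'
from h import *
p,P=cloud("scene")
hsv=cv2.cvtColor(p,cv2.COLOR_RGB2HSV)
Z=P[...,2]
u0=[("brass",270,200),("wheel",331,213),("copper",390,231),("jar",381,278),("block",307,258),("green",245,250),("red",225,303),("small",295,308),("silver",364,330),("teal",346,175),("purple",390,185)]
m=(Z>0.015)
for n,u,v in u0:
    Q=blob(p,P,m&np.isfinite(Z),(u,v)); zt=np.percentile(Q[:,2],95); T=Q[Q[:,2]>zt-.004]
    (c,s,a)=cv2.minAreaRect((T[:,:2]*1000).astype(np.float32))
    print(n,len(Q),'top',zt.round(3),np.round(c,1),np.round(s,1),round(a,1))
for n,lo,hi,seed in [("blue",(105,150,60),(125,255,255),(425,290)),("yellow",(22,180,120),(32,255,255),(105,235))]:
    k=cv2.inRange(hsv,lo,hi)>0; Q=blob(p,P,k,seed); Q=Q[Q[:,2]>.009]
    print(n,len(Q),cv2.minAreaRect((Q[:,:2]*1000).astype(np.float32)),Q[:,2].max())
    d=cv2.inRange(hsv,(0,0,0),(180,255,60))>0; Q=blob(p,P,d,(452,289) if n=="blue" else (135,217)); print(' black',cv2.minAreaRect((Q[:,:2]*1000).astype(np.float32)))
for n in ["brass_ring","silver_ring","copper_ring","red_bar","green_bar","grinding_wheel","doming_block","paste_jar","blue_tray","yellow_tray"]:
    print(n,[(np.round(r['at'],3),round(r['score'],2)) for r in tip_of("scene",n)][:4])
E
```

```text
brass 310 top 0.032 [ 449.9 -114.3] [45.6 44.7] 36.1
wheel 523 top 0.029 [450.7   5.2] [47.6 47.2] 37.1
copper 310 top 0.032 [461.6 120.4] [44.1 44.6] 16.2
jar 611 top 0.051 [569.4 124.3] [39.  38.2] 56.1
block 717 top 0.045 [568.5  -9.5] [41.9 42. ] 71.7
green 679 top 0.03 [ 568.  -127.1] [29.1 81.2] 88.3
red 768 top 0.03 [ 678.2 -126.2] [79.3 28.8] 60.3
small 297 top 0.02 [653.8  -8.2] [52.5 20.8] 84.7
silver 331 top 0.032 [666.7 114.9] [44.7 44.7] 47.9
teal 479 top 0.029 [356.5  13.4] [47.3 47. ] 17.5
purple 501 top 0.03 [359.3 100.5] [48.6 48.5] 53.6
blue 1157 ((535.3723754882812, 294.8013610839844), (136.7164306640625, 196.6344757080078), 13.317293167114258) 0.017934164467716673
 black ((544.2144775390625, 248.45458984375), (108.82530975341797, 55.571571350097656), 12.589081764221191)
yellow 1072 ((542.26708984375, -304.4416809082031), (137.17420959472656, 198.5157012939453), 2.3384218215942383) 0.01804928081366275
 black ((543.270263671875, -353.6737365722656), (79.1819839477539, 77.67959594726562), 2.408947706222534)
brass_ring [(array([ 0.447, -0.112, -0.   ]), 0.63)]
silver_ring [(array([0.666, 0.112, 0.001]), 0.69)]
copper_ring [(array([0.458, 0.127, 0.002]), 0.56)]
red_bar [(array([ 0.679, -0.124, -0.002]), 0.58), (array([ 0.655, -0.004,  0.001]), 0.56)]
green_bar [(array([ 0.566, -0.13 , -0.002]), 0.62)]
grinding_wheel [(array([0.45 , 0.011, 0.003]), 0.93), (array([ 0.361,  0.101, -0.003]), 0.73)]
doming_block [(array([ 0.564, -0.006, -0.004]), 0.6)]
paste_jar [(array([0.566, 0.126, 0.002]), 0.84)]
blue_tray [(array([0.535, 0.297, 0.001]), 0.69)]
yellow_tray [(array([ 0.541, -0.305, -0.001]), 0.92), (array([0.449, 0.007, 0.002]), 0.72)]
```

```bash
cat >> h.py <<'E'
D=np.deg2rad
def pose(xy,z,yaw):
    """pick the half-turn whose joint 7 stays nearer mid range"""
    best=None
    for k in (0,np.pi):
        R=down(yaw+k); q=solver.inverse_kinematics([*xy,z],R)
        if q is not None and (best is None or abs(q[6])<best[0]): best=(abs(q[6]),R)
    return best[1]
def job(src,sy,dst,dy,hi=0.13,zp=0.010):
    """pick at src with closing angle sy, place at dst with closing angle dy (deg)"""
    R=pose(src,hi,D(sy)); env.reach([*src,hi],R)
    env.movel([*src,zp],rate=0.15); effector.grasp(squeeze=25)
    w=env.sense()['gripper_width']; env.movel([*src,hi],rate=0.2)
    s=env.sense(); print('width',round(w,4),round(s['gripper_width'],4),'F',round(float(np.max(s['grasp_force'])),1))
    if s['gripper_width']<.02: raise SystemExit('missed')
    R0=s['tcp_rot']; a=np.arctan2(R0[1,1],R0[0,1]); 
    c=[D(dy),D(dy)+np.pi]; c.sort(key=lambda t:abs((t-a+np.pi)%(2*np.pi)-np.pi))
    for t in c:
        if solver.inverse_kinematics([*dst,hi],down(t)) is not None: break
    env.reach([*dst,hi],down(t))
    env.movel([*dst,zp+0.0065],rate=0.12); env.pause(.2)
    effector.release(); env.movel([*dst,hi],rate=0.2)
    s=env.sense(); print('t',round(s['t'],2),np.round(s['wrist_force'],1))
E
python3 - <<'E'
from h import *
job((.4495,-.1143),0,(.525,.3397),12.8)
p,P=cloud("scene"); cv2.imwrite("pics/s1.png",p[:,:,::-1])
E
```

```text
width 0.0452 0.045 F 25.0
t 9.55 [ 0.1 -0.7 -0.4]
```

View pics/s1.png

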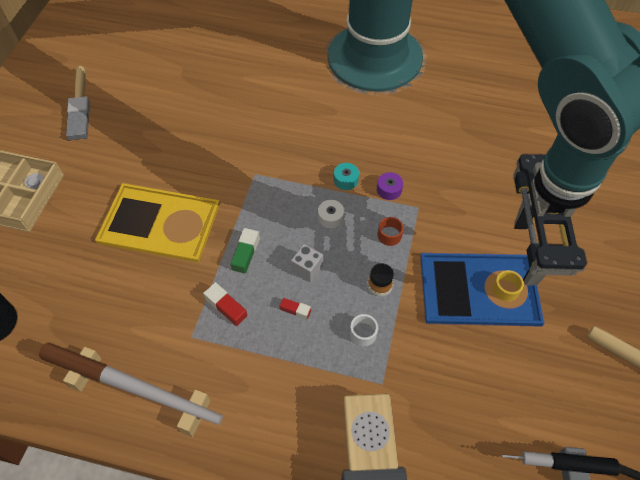

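The brass ring stands on the blue tray's round pad at (509,287), and nothing else moved. Next are the other three.

```bash
python3 - <<'E'
from h import *
job((.6665,.1149),90,(.5404,-.2584),2.3)
job((.4507,.0055),90,(.5433,-.3530),2.3)
job((.6782,-.1262),-29.7,(.5447,.2484),-77.2)
env.reach([.45,0,.35],pose((.45,0),.35,0))
env.reach([.251,-.6,.25],pose((.251,-.6),.25,0))
p,P=cloud("scene"); cv2.imwrite("pics/s2.png",p[:,:,::-1])
Z=P[...,2]; m=np.isfinite(Z)&(Z>.023)
n,l,st,ce=cv2.connectedComponentsWithStats(m.astype(np.uint8))
T={'blue':((.535,.295),D(12.8)),'yellow':((.542,-.3044),D(2.3))}
for j in range(1,n):
    if not 60<st[j,4]<1500: continue
    Q=P[l==j]; zt=np.percentile(Q[:,2],95); Q=Q[Q[:,2]>zt-.004]; c,s,a=cv2.minAreaRect((Q[:,:2]*1000).astype(np.float32))
    o=[(k,(np.array([[np.cos(y),np.sin(y)],[-np.sin(y),np.cos(y)]])@(np.array(c)-np.array(t)*1000)).round(1)) for k,(t,y) in T.items() if np.hypot(*(np.array(c)-np.array(t)*1000))<110]
    print(np.round(ce[j]),np.round(c,1),np.round(s,1),round(a,1),zt.round(3),o)
E
```

```text
width 0.046 0.0458 F 25.0
t 17.79 [ 0.1  0.1 -0.1]
width 0.0492 0.0495 F 25.0
t 25.45 [1.  0.  0.2]
width 0.0278 0.0279 F 24.9
t 33.68 [-0.7 -0.1 -0.1]
[21.  2.] [ 313.8 -599.4] [ 7.1 19.9] 8.3 0.264 []
[ 26. 184.] [ 551.4 -585. ] [145.8 115.9] 3.0 0.042 []
[346. 173.] [357.4  13.7] [49.7 46.7] 13.6 0.029 []
[390. 183.] [359.6  99.9] [46.4 47.1] 61.2 0.03 []
[131. 211.] [ 545.  -352.3] [51.2 46.4] 49.8 0.034 [('yellow', array([  1., -48.]))]
[179. 219.] [ 540.8 -259.2] [45.3 43.9] 54.6 0.037 [('yellow', array([ 0.6, 45.2]))]
[390. 227.] [461.7 121.3] [43.6 44.5] 57.6 0.033 []
[244. 247.] [ 567.4 -125.6] [79.7 29.9] 0.5 0.03 []
[307. 260.] [568.5  -9.3] [41.8 41.4] 70.7 0.045 []
[381. 276.] [569.6 124.3] [38.5 38.4] 58.5 0.051 []
[453. 282.] [546.3 246.9] [78.  28.5] 13.2 0.035 [('blue', array([  0.4, -49.4]))]
[509. 283.] [525.1 338.5] [47.  44.9] 13.2 0.038 [('blue', array([-0. , 44.7]))]
[  4. 312.] [ 782.  -466.7] [26.2  3.1] 26.7 0.064 []
[617. 343.] [588.7 513.5] [78.7 19.2] 69.5 0.028 []
```

View pics/s2.png

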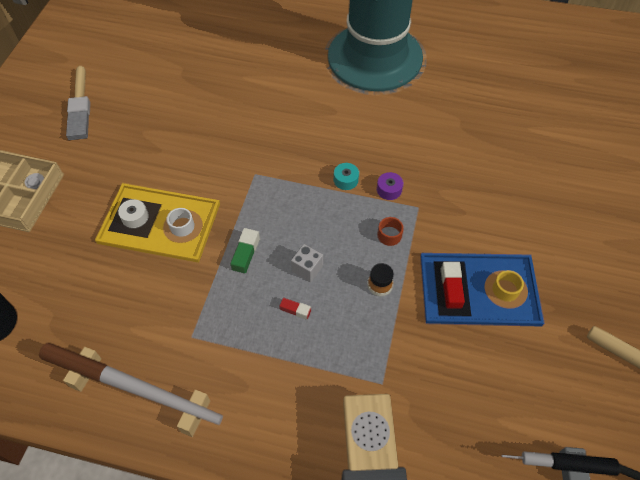

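All four are within 2 mm of their pad centres: the wheel at (132,213), silver ring at (180,221), red bar at (453,284) and brass ring at (510,286). The bystanders haven't moved and the arm is clear.

```bash
python3 -c "
from station import workorder
print(workorder.finish_job())"
```

```text
the job is handed in; nothing more can be done
None
```

I handed the job in at about 36 s: the final camera check showed all four items within 2 mm of their pad centres and the copper ring, green bar, doming block and jar unmoved; the hand-in call returned no verdict.

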